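Air the parts washer: clear its cover, then hold it at the vent mark

TASK

Air out the parts washer. First take the white filter cartridge off the shut cover and set it down (do not drop it) upright in the red drip tray; then lift the sprung cover by its black handle until its red pointer is level with the middle of the yellow band on the side rail, and finish while still holding the cover there by the handle, because it falls shut when let go. Leave the bearing ring, the yellow can and the gear where they are, and do not shift the yellow band.

Things in the scene. Friction and masses are not known exactly. Their poses are not given: they have to be found in the camera images.
- washer: green steel tub, fixed, 260 (x) x 300 (y) x 130 mm high, with a grey cover 10 mm thick (top at 140 mm when shut). Origin: centre of the underside, on the work surface. x points from the handle side (near the robot) to the hinge side, y along the hinge, z up. The curved aluminium side rail with the yellow band stands on its +y side (y = 165 to 220 mm, up to 350 mm high)
- cover_angle (a joint): angle of the grey cover in rad: 0 = shut (flat), growing as the handle side rises; stop at 1.2. A spring and the cover's weight (together about 1.5 to 2 N m, 6 to 9 N at the handle) pull it shut throughout
- cover: grey hinged cover of the washer, 262 x 304 x 10 mm, with its black handle and red pointer. Origin: on the hinge axis, in its middle, level with the plate's underside; x from handle to hinge edge, y along the hinge, z out of its top; when shut the origin is at (130, 0, 130) mm in the washer's frame
- handle (a point): black round handle bar on the cover, diameter 14 mm, along the washer's y, 110 mm free between its posts, 42 mm above the cover's top. Origin: middle of the bar; with the cover shut, 222 mm towards the washer's -x from the hinge axis and 52 mm above it. Gripped from above across the washer's x, it can turn between the fingers as the cover rises
- pointer (a point): red pointer tongue on the +y edge of the cover, 6 mm thick; 237 mm from the hinge axis and 5 mm above it when shut; it turns with the cover
- mark (a joint): angle of the middle of the yellow band about the cover's hinge axis in rad, on the same scale as cover_angle (the pointer is level with the middle of the band when cover_angle equals mark); between 0.35 and 0.75. The band covers 0.09 rad to either side. It sits stiffly on its rail
- mark_band (a point): middle of the yellow band on the side rail, 55 mm wide along y with a flat cheek on its outer side, 46 mm long along the rail, 263 mm from the hinge axis
- filter: loose white filter cartridge with a blue ring and black foot, an upright cylinder of diameter 58 mm, 96 mm high with a small dark 10 mm knob on top, about 0.3 kg. Origin: centre of its underside. It starts standing on the shut cover, between handle and hinge
- tray: red open drip tray, fixed, 150 x 150 mm outside, 30 mm high, walls and floor 5 mm. Origin: centre of its underside; x and y along its sides
- bearing: loose steel bearing ring, 70 mm across, 22 mm high; bystander. Origin: centre of its underside
- can: loose yellow can, 60 mm across, 90 mm high; bystander. Origin: centre of its underside
- gear: loose brass gear with a hub, 72 mm across, 50 mm high; bystander. Origin: centre of its underside
Not all that is in view belongs to the job. There is more than one size of the filter; the one meant has the size given above. Of the things shaped like the tray, the red one is meant.

How it is judged:
By the outcome, as a careful person would: the job done as asked, in the order asked, and still so for the second after the job is handed in, while the arm keeps its last pose, push and grip.
It also fails if it takes over 46 s, if anything falls off the work surface, if the arm or the gripper's body presses on something with over 40 N, if the wrist force passes 120 N, or if a joint passes its speed limit or range.

ROBOT

A 7-joint arm with a two-finger parallel gripper is mounted at the origin on the work surface. World frame = base frame: x ahead of the robot, y to its left, z up, the work surface at z = 0. Lengths are in mm, angles in rad, forces in N, time in s.
With the tool pointing down it reaches from about 400 to 875 mm from the base axis. Payload 4.4 kg.
Tool frame: the origin (TCP) lies between the finger pads, 19 mm behind the fingertips; this is the grasp point; z points along the fingers, y is the line along which they close (so a half turn about z gives the same grasp; the last joint's range is limited). The gripper opens to 85 mm and grips with 20 to 120 N. Pads are 22 mm wide; open, the fingers measure 114 mm over their backs; the gripper's body (76 mm by 85 mm) begins 54 mm behind the grasp point. The pads swing forward as they close: fully open they stand 13 mm farther back than shut.
Start: joints at [-1.34, 0.628, 0.038, 1.517, -0.027, 0.996, -0.02], TCP at [190.076, 621.602, 250.013] pointing down, gripper open.
Joint ranges: [-3.06, 3.06], [-0.37, 2.12], [-1.25, 1.32], [0.18, 2.47], [-1.1, 4.24], [0.23, 1.98], [-2.94, 2.94]. Speed limits (rad/s): [2.57, 2.57, 3.14, 3.14, 3.14, 3.14, 3.14].

INTERFACE

Orientations are given as [roll, pitch, yaw] about the fixed x, y, z axes, in that order (R = Rz(yaw) Ry(pitch) Rx(roll)).
In Python, from cell import ctrl gives the robot as it stands.
- The arm moves only by the tool carry_out, never from a script. Its argument "deltas" is one flat list of numbers, 7 for each row, row after row: the turn, a rotation vector about the tool's x, y, z in degrees, then the shift along the tool's x, y, z in m, then the closure, from -1 (fully open) to 1 (shut). In form: [wx, wy, wz, dx, dy, dz, claw, wx, wy, wz, dx, dy, dz, claw, ...]. A call has 1 to 12 rows; each row shifts and turns the commanded pose from where the row before left it, along the tool's axes as they then stand; what a row does not reach is not made up. A row lasts 1/8 s, in which the tool goes at most 62.5 mm and 10.7 degrees, less where a joint would pass 70% of its speed; a pose out of reach is approached as far as the arm can. A call with a gripper value outside its range is refused whole. The fingers move at their own pace and stop on an object; the grip force is fixed at half the most. Time passes only in rows, so rows that do not move let the fingers close. It gives the time, the measured TCP pose, the force, the opening and the grip force at its end, in the units of the state.
- ctrl.read_state(): the state, without advancing time (a new reading comes with each control period).
- ctrl.get_image(name): name is "scene" or "top" or "wrist"; returns the picture (480x640x3 uint8, red, green, blue); there is no depth.
- ctrl.calibration(name): a dict with "mtx" (3x3 intrinsics, pixels), "R" (3x3) and "t" (3): a world point X has camera coordinates R X + t. Camera axes: x right, y down, z forward; pixel columns grow to the right and rows downward; lengths in mm; the calibration is good to about 2 mm. A picture is of the moment at which its call begins: read the wrist's pose just before it. calibration takes no time and is no camera call; for the wrist camera it gives the pose at the moment of the call.
- ctrl.finish_job(): hands the job in; it is judged then, once.
The state is a dict: "clock": time; "qpos": joint angles; "qd": joint speeds; "tau": joint torques, N m; "eef_pos": TCP position; "tool_rot": TCP orientation; "force": force on the tool from outside, world axes, zero at the start; "torque": the same for the moment, N m; "width": finger opening in mm; "gripper_force": force on a finger pad.
Only numpy, scipy, OpenCV 4.12 (cv2) and the standard library are available. Lean on these libraries where they do the work, as an engineer would, in place of code of your own. Each camera call takes 0.05 s, during which the arm holds its last target. There are 200 camera calls.

## Working session

There is one attempt and no reset: what is moved stays moved. The work goes in short steps, Python scripts to look and compute and a tool call to move; the robot and the scene stay as the last step left them, time stands still between calls to the robot, and variables do not carry over. Pictures are saved under pics/ and viewed, at most 13 in all, crops included, and the job is handed in when it is done.

Besides the shell and the picture viewer there is one more tool, called after "Emit:" as name(argument=value, ...) on one line, values as JSON. carry_out: Moves the arm, as the interface text tells. Its arguments: {"type":"object","properties":{"deltas":{"type":"array"}},"required":["deltas"]}

```bash
mkdir -p pics; ls; python3 - <<'E'
from cell import ctrl
import cv2
for n in ("scene","top"):
    cv2.imwrite(f"pics/{n}0.png",ctrl.get_image(n)[:,:,::-1])
    c=ctrl.calibration(n);print(n,c)
s=ctrl.read_state();print(s)
E
```

```text
pics
scene {'mtx': array([[526.37686684,   0.        , 322.05148516],
       [  0.        , 526.37686684, 242.06156616],
       [  0.        ,   0.        ,   1.        ]]), 'R': array([[ 0.07158206,  0.99743403,  0.00116505],
       [ 0.67126529, -0.04731016, -0.73970579],
       [-0.73775261,  0.05373172, -0.6729294 ]]), 't': array([-117.82800759, -215.91883323, 1709.354157  ])}
top {'mtx': array([[497.39515846,   0.        , 316.20253451],
       [  0.        , 497.39515846, 232.36378817],
       [  0.        ,   0.        ,   1.        ]]), 'R': array([[-0.02247777, -0.99971774,  0.00769308],
       [-0.98810978,  0.02104476, -0.15230289],
       [ 0.152098  , -0.01102503, -0.98830392]]), 't': array([  72.12906252,  469.37779972, 1530.46660776])}
{'clock': 0.1, 'qpos': array([-1.33978222,  0.62925909,  0.03845491,  1.51825735, -0.02697191,
        0.99631074, -0.0200404 ]), 'qd': array([-1.63202741e-03, -2.82515628e-03,  5.20350515e-04, -3.65785670e-03,
        5.42697453e-06, -9.78307882e-04, -6.60833921e-04]), 'tau': array([ 4.19172691e-03, -5.64541018e+01,  1.23065047e+00, -1.93978339e+01,
        1.12754785e-02,  5.20811212e-03, -1.12629743e-05]), 'eef_pos': array([189.93821628, 621.07923226, 249.18109151]), 'tool_rot': array([-3.13987700e+00,  4.70656391e-05,  2.84474550e+00]), 'force': array([0.70625099, 0.47240849, 0.49136527]), 'torque': array([-0.03743244, -0.01917994, -0.02432858]), 'gripper_force': 0.0, 'width': 85.56483995083441}
```

View pics/scene0.png

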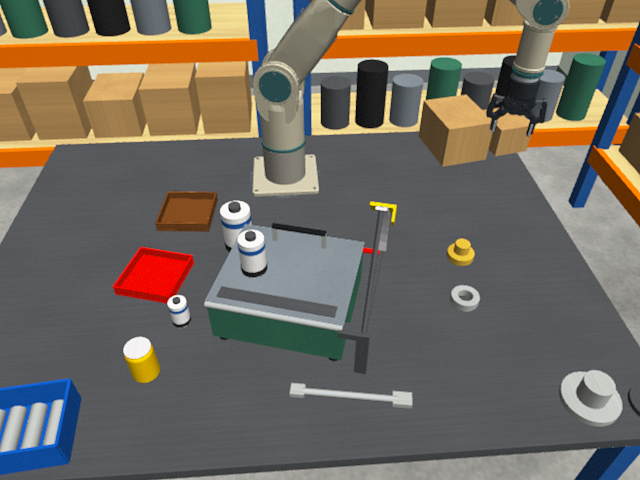

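View pics/top0.png

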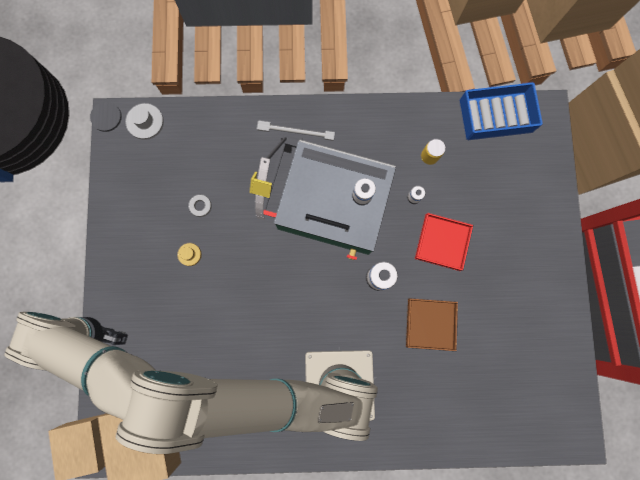

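The scene view shows the filter on the cover at (252,250), red tray (154,274), handle (299,229), yellow band (383,210). In the top view: filter (364,190), handle (327,221), tray (444,242), band (261,186), pointer (270,213), and an unknown small red/yellow item at (352,254).

```bash
cat > h.py <<'E'
import numpy as np, cv2
from cell import ctrl
def cal(n): 
    c=ctrl.calibration(n); return c["mtx"],c["R"],c["t"]
def ray(n,p,c=None):
    K,R,t=c or cal(n); d=R.T@np.linalg.solve(K,[p[0],p[1],1.]); return -R.T@t,d/np.linalg.norm(d)
def onz(n,p,z,c=None):
    o,d=ray(n,p,c); return o+d*(z-o[2])/d[2]
def proj(n,X,c=None):
    K,R,t=c or cal(n); q=K@(R@np.asarray(X,float)+t); return q[:2]/q[2]
def tri(pa,pb,a="top",b="scene"):
    o1,d1=ray(a,pa);o2,d2=ray(b,pb)
    s=np.linalg.lstsq(np.c_[d1,-d2],o2-o1,rcond=None)[0]
    A,B=o1+s[0]*d1,o2+s[1]*d2; return (A+B)/2,np.linalg.norm(A-B)
def blobs(img,lo,hi,box,minA=8):
    x0,y0,x1,y1=box; m=cv2.inRange(cv2.cvtColor(img[y0:y1,x0:x1],cv2.COLOR_BGR2HSV),lo,hi)
    n,l,s,c=cv2.connectedComponentsWithStats(m)
    return [(s[i,4],(c[i]+[x0,y0]).round(1),cv2.minAreaRect(np.argwhere(l==i)[:,::-1].astype(np.float32)+np.float32([x0,y0]))) for i in range(1,n) if s[i,4]>=minA]
E
python3 - <<'E'
from h import *
T=cv2.imread("pics/top0.png");S=cv2.imread("pics/scene0.png")
np.set_printoptions(suppress=True,precision=1)
def red(I,b): return blobs(I,(0,150,120),(5,255,255),b)
print("red top",red(T,(230,180,500,290)));print("red sc",red(S,(90,180,420,320)))
print("yel top",blobs(T,(22,120,60),(32,255,255),(230,160,370,280)));print("yel sc",blobs(S,(22,120,60),(32,255,255),(340,190,420,270)))
print("blk top",blobs(T,(0,0,0),(180,255,40),(285,195,385,240)));print("blk sc",blobs(S,(0,0,0),(180,255,45),(225,210,345,290)))
# cover mask in top
hs=cv2.cvtColor(T,cv2.COLOR_BGR2HSV);print("cover px",hs[200,310],hs[215,370],hs[240,300],hs[160,330], "dark",hs[221,327])
a=cv2.resize(T[130:290,230:400],None,fx=3.5,fy=3.5,interpolation=cv2.INTER_CUBIC)
cv2.imwrite("pics/c1.png",a)
b=cv2.resize(S[190:350,150:410],None,fx=3,fy=3,interpolation=cv2.INTER_CUBIC);cv2.imwrite("pics/c2.png",b)
E
```

```text
red top [(np.int32(48), array([269.3, 213.3]), ((269.2523193359375, 213.32569885253906), (11.972830772399902, 3.9270877838134766), 16.699241638183594)), (np.int32(2266), array([443.8, 241.5]), ((443.97064208984375, 241.61767578125), (49.23472595214844, 48.26458740234375), 14.03624439239502)), (np.int32(24), array([351.6, 256.9]), ((351.51885986328125, 256.9339599609375), (9.203156471252441, 2.335129499435425), 15.94539737701416))]
red sc [(np.int32(3088), array([153.6, 274.4]), ((153.0704803466797, 274.1006774902344), (75.13318634033203, 52.42523956298828), 10.007980346679688)), (np.int32(53), array([367.4, 250.2]), ((367.4594421386719, 250.24325561523438), (9.535140991210938, 5.260767459869385), 9.462322235107422)), (np.int32(8), array([378.1, 251.6]), ((377.8999938964844, 251.8000030517578), (1.5811388492584229, 4.110960960388184), 18.434947967529297))]
yel top [(np.int32(327), array([259.8, 186.7]), ((260.72198486328125, 184.2925567626953), (22.030155181884766, 21.321584701538086), 14.931418418884277))]
yel sc [(np.int32(211), array([385.5, 208.4]), ((381.5999755859375, 212.79998779296875), (27.718585968017578, 21.213205337524414), 8.13010311126709))]
blk top [(np.int32(8), array([308.9, 217.5]), ((309.0, 217.5), (6.0, 1.0), -0.0)), (np.int32(10), array([343.4, 227.1]), ((343.2054748535156, 226.95205688476562), (8.5440034866333, 1.1704115867614746), 20.556045532226562))]
blk sc [(np.int32(259), array([298.7, 229.2]), ((298.4010009765625, 229.16017150878906), (53.45201110839844, 4.84578800201416), 8.530765533447266)), (np.int32(18), array([227.8, 247.8]), ((227.50003051757812, 247.50003051757812), (5.656853675842285, 2.8284268379211426), 45.0)), (np.int32(88), array([253.7, 272.8]), ((254.40773010253906, 271.7615661621094), (8.55839729309082, 24.43484115600586), 82.87498474121094))]
cover px [112  17 161] [112  17 161] [120  10 102] [120  10 106] dark [105  10  50]
```

View pics/c1.png

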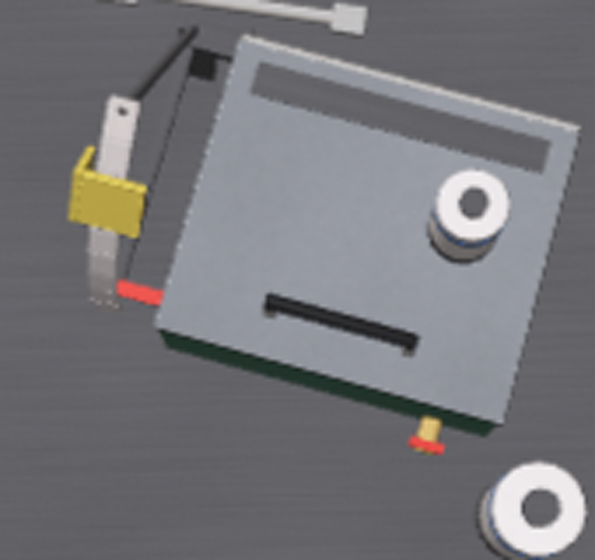

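View pics/c2.png

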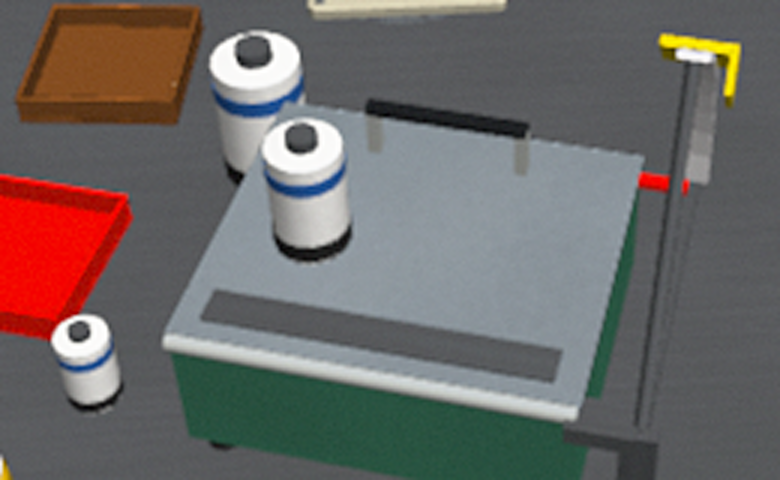

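The crops show the cover corners (top-view px about (299,141), (395,167), (373,251), (275,224)), the handle ends, the filter knob, and the band, which looks like a U with an outer cheek. The red/yellow item is a drain tap on the tub front.

```bash
python3 - <<'E'
from h import *
np.set_printoptions(suppress=True,precision=1)
T=cv2.imread("pics/top0.png");S=cv2.imread("pics/scene0.png")
C=np.array([onz("top",p,140) for p in [(299.4,140.6),(395.4,166.6),(373.1,251.1),(274.9,224)]])
print("corners",C, [np.linalg.norm(C[i]-C[(i+1)%4]) for i in range(4)],C.mean(0))
for i in range(4):
    e=C[(i+1)%4]-C[i]; print(np.arctan2(e[1],e[0]))
print("handleL",tri((306,215.7),(326,233.3)),"R",tri((349.1,228.3),(272.3,225)))
print("knob",tri((365.1,188),(250.7,234.3)))
r=blobs(T,(0,150,120),(5,255,255),(400,200,500,290))[0]
print("tray floor/rim", onz("top",r[2][0],30))
B=cv2.boxPoints(r[2]);P=np.array([onz("top",p,30) for p in B]);print(P,[np.linalg.norm(P[i]-P[i-1]) for i in range(4)])
for p in [(425.5,214.5),(470,227)]:pass
# band: top-view corners & scene
print("pointer",tri((269.3,213.3),(367.4,250.2)))
x,y=382,212
a=cv2.resize(T[165:205,240:285],None,fx=12,fy=12,interpolation=cv2.INTER_CUBIC)
b=cv2.resize(S[195:260,355:405],None,fx=7.38,fy=7.38,interpolation=cv2.INTER_CUBIC)
cv2.imwrite("pics/c3.png",np.hstack([a[:480],b[:480]][:2]) if a.shape[0]==b[:480].shape[0] else a)
print(a.shape,b.shape)
E
```

```text
corners [[ 736.3  107.5  140. ]
 [ 649.4 -179.1  140. ]
 [ 395.9 -102.   140. ]
 [ 482.3  183.9  140. ]] [np.float64(299.4961230950835), np.float64(265.00040491667727), np.float64(298.6880118444588), np.float64(265.336455087948)] [566.    2.6 140. ]
-1.8653832186924717
2.8461505385852885
1.277332712638103
-0.2923947102408187
handleL (array([497.4,  91.5, 181.2]), np.float64(0.17996488345163408)) R (array([458.3, -32. , 180.7]), np.float64(2.3757101651072485))
knob (array([560.1, -74.8, 243.6]), np.float64(1.806570255263692))
tray floor/rim [ 433.6 -340.9   30. ]
[[ 380.4 -244.    30. ]
 [ 529.1 -289.2   30. ]
 [ 487.4 -439.    30. ]
 [ 339.7 -391.7   30. ]] [np.float64(153.2357784479355), np.float64(155.45307116429555), np.float64(155.4868461853625), np.float64(155.06723902907868)]
pointer (array([514.6, 194.6, 137. ]), np.float64(11.535730331099188))
(480, 540, 3) (480, 369, 3)
```

```bash
python3 - <<'E'
from h import *
import cv2
cv2.imwrite("pics/w0.png",ctrl.get_image("wrist")[:,:,::-1]);print(ctrl.calibration("wrist"))
E
```

```text
{'mtx': array([[343.1708516 ,   0.        , 326.10474252],
       [  0.        , 343.1708516 , 241.60546419],
       [  0.        ,   0.        ,   1.        ]]), 'R': array([[ 0.29256624,  0.95624306, -0.00204944],
       [ 0.91831165, -0.28036202,  0.27946529],
       [ 0.26666216, -0.08364413, -0.96015361]]), 't': array([-647.8127203 ,  -36.91081754,  379.50556709])}
```

View pics/c3.png

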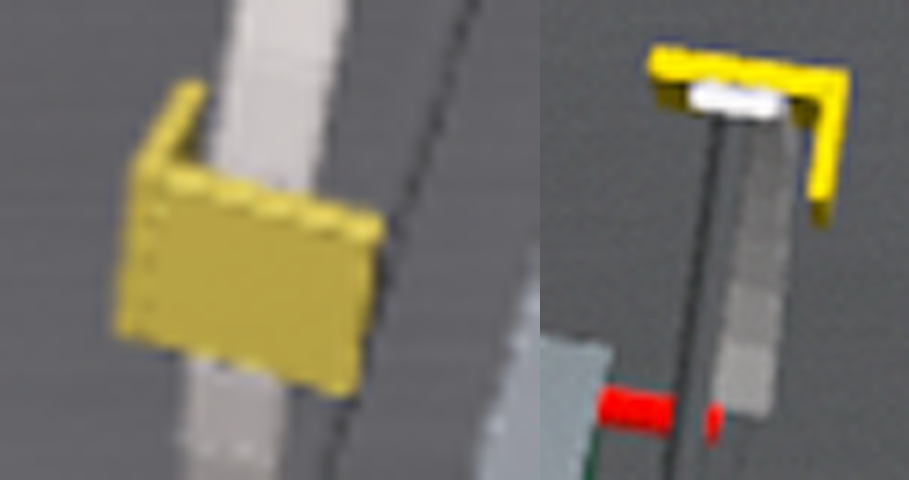

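Emit:
carry_out(deltas=[0,0,0,0,0,-0.04,-1,0,0,0,-0.033,-0.04,-0.004,-1,0,0,0,-0.033,-0.04,-0.004,-1,0,0,0,-0.033,-0.04,-0.004,-1,0,0,0,-0.033,-0.04,-0.004,-1,0,0,0,-0.033,-0.04,-0.004,-1,0,0,0,-0.033,-0.04,-0.004,-1,0,0,0,-0.033,-0.04,-0.004,-1,0,0,0,-0.033,-0.04,-0.004,-1,0,0,0,-0.033,-0.04,-0.004,-1,0,0,0,-0.033,-0.04,-0.004,-1,0,0,0,-0.02,-0.03,0,-1])

```text
clock: 1.65
eef_pos: [399.8, 105.7, 330.3]
tool_rot: [3.141, 0.001, 2.842]
force: [0.6, 0.5, -0.1]
width: 85.3
gripper_force: 0.0
```

```bash
cat >> h.py <<'E'
from scipy.spatial.transform import Rotation as Ro
XD=np.array([.957,-.290,0]);YD=np.array([.290,.957,0]);ZD=np.array([0,0,1.])
W=np.array([566,2.6,0]);H=W+130*XD+130*ZD
def toH(X): X=np.asarray(X)-H; return np.array([X@XD,X@YD,X@ZD])
def delta(target):  # world mm -> tool axes mm
    s=ctrl.read_state(); return Ro.from_euler("xyz",s["tool_rot"]).inv().apply(np.asarray(target)-s["eef_pos"])
E
python3 - <<'E'
from h import *
np.set_printoptions(suppress=True,precision=3)
s=ctrl.read_state();print(s["qpos"],s["eef_pos"],s["tool_rot"],s["clock"])
for l,r in [(((252.1,180.4),(396.7,204.5)),((271.3,185.3),(370.6,201.1)))]:
    for p in (l,r):
        X,e=tri(*p);h=toH(X);print("upper",X,e,h,np.hypot(h[0],h[2]),np.arctan2(h[2],-h[0]))
for yw,ps in ((220,[(252.1,180.4),(249.8,192.9)]),(165,[(271.3,185.3),(269.6,197.9)])):
    for p in ps:
        o,d=ray("top",p); t=(yw-(o-H)@YD)/(d@YD); h=toH(o+t*d);print(yw,h,np.hypot(h[0],h[2]),np.arctan2(h[2],-h[0]))
E
```

```text
[-0.523  0.187  0.235  2.018 -0.053  0.941  1.011] [399.787 105.746 330.331] [3.141 0.001 2.842] 1.65
upper [569.326 230.804 315.005] 2.0657867063843938 [-192.99   219.356  185.005] 267.3418059864548 0.7642766662094764
upper [554.79  179.504 315.532] 0.16735396161373214 [-192.023  166.046  185.532] 267.01096030557505 0.7682068233286774
220 [-190.923  220.     176.182] 259.79138513596104 0.745264382434059
220 [-220.914  220.     155.433] 270.1156599734097 0.6131312457355353
165 [-193.7    165.     193.085] 273.498447289896 0.7838093022687631
165 [-220.11   165.     157.316] 270.54876988736265 0.6205346368678242
```

Emit:
carry_out(deltas=[0,0,10,0,0,0,-1,0,0,10,0,0,0,-1,0,0,10,0,0,0,-1,0,0,10,0,0,0,-1,0,0,10,0,0,0,-1,0,0,10,0,0,0,-1,0,0,10,0,0,0,-1,0,0,10,0,0,0,-1,0,0,10,0,0,0,-1,0,0,0,-0.03,0.03,0,-1,0,0,0,-0.03,0.03,0,-1,0,0,0,0,0,0,-1])

```text
clock: 3.15
eef_pos: [439.8, 30.1, 330.1]
tool_rot: [3.14, 0.001, 1.268]
force: [-1.0, 0.2, -0.5]
width: 85.4
gripper_force: 0.0
```

```bash
python3 - <<'E'
from h import *
np.set_printoptions(suppress=True,precision=3)
s=ctrl.read_state();print(s["qpos"],s["eef_pos"],s["tool_rot"],s["clock"])
print(delta([560,-75,330]))
c=cal("wrist");cv2.imwrite("pics/w1.png",ctrl.get_image("wrist")[:,:,::-1])
np.savez("w1.npz",*c)
print([proj("wrist",p,c) for p in ([560,-75,236],[560,-75,140],[478,29,182])],proj("wrist",H+185*YD-203*XD+168*ZD,c))
E
```

```text
[-0.562  0.255  0.544  1.964 -0.158  0.963 -0.245] [439.773  30.123 330.119] [3.14  0.001 1.268] 3.15
[-64.516 146.092   0.402]
[array([528.017, 335.527]), array([473.096, 282.728]), array([370.751, 217.806])] [ 486.79 -251.7 ]
```

View pics/w1.png

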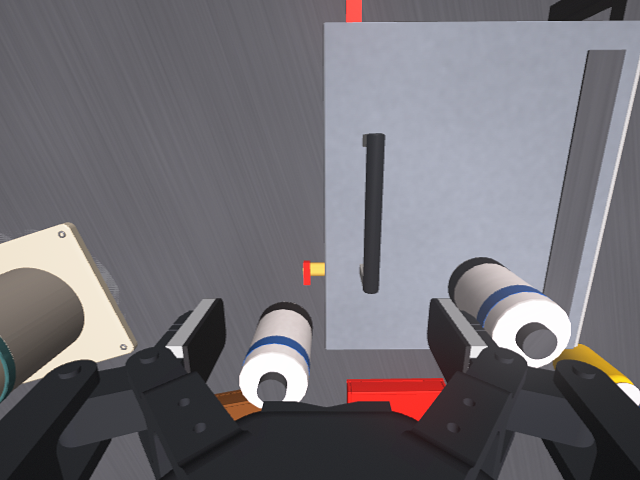

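The filter top is at (530,333) and its foot at (475,283), within 3 px of the prediction. The handle centre is at (373,213), also as predicted. Moving over the filter and descending.

Emit:
carry_out(deltas=[0,0,0,-0.016,0.036,0,-1,0,0,0,-0.016,0.036,0,-1,0,0,0,-0.016,0.037,0,-1,0,0,0,-0.0165,0.037,0,-1,0,0,0,0,0,0.03,-1,0,0,0,0,0,0.025,-1,0,0,0,0,0,0.02,-1,0,0,0,0,0,0,-1])

```text
clock: 4.2
eef_pos: [558.3, -69.4, 253.5]
tool_rot: [-3.137, -0.0, 1.276]
force: [-0.1, -0.3, 0.5]
width: 85.4
gripper_force: 0.0
```

```bash
python3 - <<'E'
from h import *
np.set_printoptions(suppress=True,precision=3)
s=ctrl.read_state();print(s["eef_pos"],s["clock"],delta([560,-75,205]))
c=cal("wrist");I=ctrl.get_image("wrist")[:,:,::-1];cv2.imwrite("pics/w2.png",I)
print([proj("wrist",p,c) for p in ([560,-75,236],[560,-75,246])])
E
```

```text
[558.323 -69.377 253.454] 4.2 [-4.897  3.45  48.439]
[array([332.32 , 311.875]), array([332.622, 322.988])]
```

View pics/w2.png

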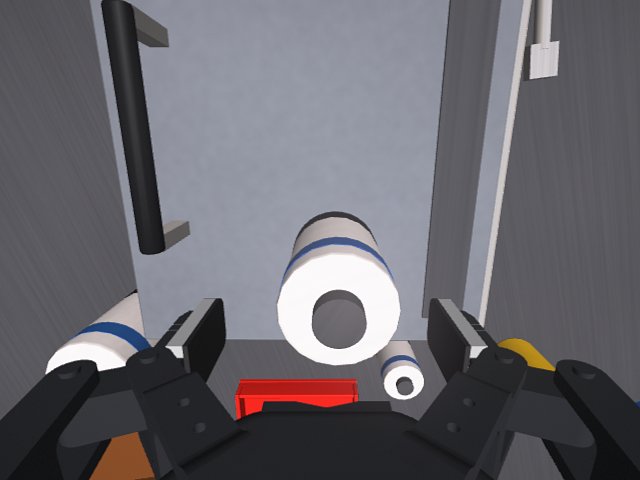

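Top-face centre is at (338,305), about 3 mm off the estimate in each direction; correcting and descending.

Emit:
carry_out(deltas=[0,0,0,-0.0015,0.006,0,-1,0,0,0,0,0,0.016,-1,0,0,0,0,0,0.016,-1,0,0,0,0,0,0.016,-1,0,0,0,0,0,0,-1,0,0,0,0,0,0,0.3,0,0,0,0,0,0,0.6,0,0,0,0,0,0,1,0,0,0,0,0,0,1,0,0,0,0,0,0,1,0,0,0,0,0,0,1,0,0,0,0,0,0,1])

```text
clock: 5.75
eef_pos: [564.4, -74.3, 207.6]
tool_rot: [-3.141, -0.0, 1.274]
force: [-4.3, 0.9, 5.9]
width: 57.3
gripper_force: 62.9
```

Emit:
carry_out(deltas=[0,0,0,0,0,-0.01,1,0,0,0,0,0,-0.025,1,0,0,0,0,0,-0.025,1,0,0,0,-0.015,-0.002,0,1,0,0,0,-0.035,-0.006,0,1,0,0,0,-0.045,-0.007,0,1,0,0,0,-0.05,-0.008,0,1,0,0,0,-0.05,-0.008,0,1,0,0,0,-0.045,-0.007,0,1,0,0,0,-0.035,-0.006,0,1,0,0,0,-0.018,-0.003,0,1,0,0,0,0,0,0,1])

```text
clock: 7.25
eef_pos: [433.1, -341.8, 266.4]
tool_rot: [-3.14, -0.0, 1.271]
force: [0.3, 0.6, -4.1]
width: 57.0
gripper_force: 64.7
```

```bash
python3 - <<'E'
from h import *
np.set_printoptions(suppress=True,precision=3)
s=ctrl.read_state();print(s["eef_pos"],s["tool_rot"],s["qpos"],s["force"],s["width"],delta([433.6,-340.9,73]))
I=ctrl.get_image("top")[:,:,::-1];cv2.imwrite("pics/t3.png",I)
E
```

```text
[ 433.058 -341.762  266.389] [-3.14  -0.     1.271] [ 0.281  0.511  0.51   1.784 -0.303  0.926  0.621] [ 0.309  0.553 -4.053] 57.00376671203636 [  0.982   0.489 193.389]
```

Emit:
carry_out(deltas=[0,0,0,0,0,0.015,1,0,0,0,0,0,0.03,1,0,0,0,0,0,0.035,1,0,0,0,0,0,0.035,1,0,0,0,0,0,0.03,1,0,0,0,0,0,0.02,1,0,0,0,0,0,0.012,1,0,0,0,0,0,0.006,1,0,0,0,0,0,0.003,1,0,0,0,0,0,0,1])

```text
clock: 8.55
eef_pos: [434.5, -341.0, 81.4]
tool_rot: [3.141, 0.0, 1.274]
force: [-0.1, 0.5, -4.4]
width: 57.1
gripper_force: 64.8
```

Emit:
carry_out(deltas=[0,0,0,0,0,0.003,1,0,0,0,0,0,0.003,1,0,0,0,0,0,0,1])

```text
clock: 8.93
eef_pos: [434.1, -340.8, 74.8]
tool_rot: [-3.141, -0.0, 1.274]
force: [0.2, -0.7, -4.1]
width: 57.3
gripper_force: 64.8
```

Emit:
carry_out(deltas=[0,0,0,0,0,0.0015,1,0,0,0,0,0,0,1,0,0,0,0,0,0.001,1,0,0,0,0,0,0,1])

```text
clock: 9.43
eef_pos: [434.2, -341.0, 72.9]
tool_rot: [3.141, -0.0, 1.274]
force: [-1.1, 1.3, 2.0]
width: 56.8
gripper_force: 65.3
```

Contact is confirmed by the force change (−4 to +2 N). Releasing and rising.

Emit:
carry_out(deltas=[0,0,0,0,0,0,0.2,0,0,0,0,0,0,-0.4,0,0,0,0,0,0,-1,0,0,0,0,0,0,-1,0,0,0,0,0,0,-1,0,0,0,0,0,0,-1,0,0,0,0,0,-0.02,-1,0,0,0,0,0,-0.05,-1,0,0,0,0,0,-0.055,-1,0,0,0,0,0,-0.055,-1,0,0,0,0,0,-0.055,-1,0,0,0,0,0,0,-1])

```text
clock: 10.92
eef_pos: [435.8, -342.9, 311.9]
tool_rot: [3.133, 0.003, 1.274]
force: [0.2, 0.7, -1.2]
width: 85.3
gripper_force: 0.0
```

```bash
python3 - <<'E'
from h import *
np.set_printoptions(suppress=True,precision=3)
s=ctrl.read_state();print(s["eef_pos"],s["tool_rot"],s["width"])
print(delta([478,29.5,182]))
a=ctrl.get_image("scene")[:,:,::-1];b=ctrl.get_image("wrist")[:,:,::-1]
a=cv2.resize(a[200:320,90:250],(480,360),interpolation=cv2.INTER_CUBIC);b=cv2.resize(b,(320,240))
cv2.imwrite("pics/m4.png",np.hstack([a,np.vstack([b,np.zeros((120,320,3),np.uint8)])]))
E
```

```text
[ 435.84  -342.881  311.887] [3.133 0.003 1.274] 85.28776290133466
[368.788 -69.767 128.233]
```

View pics/m4.png

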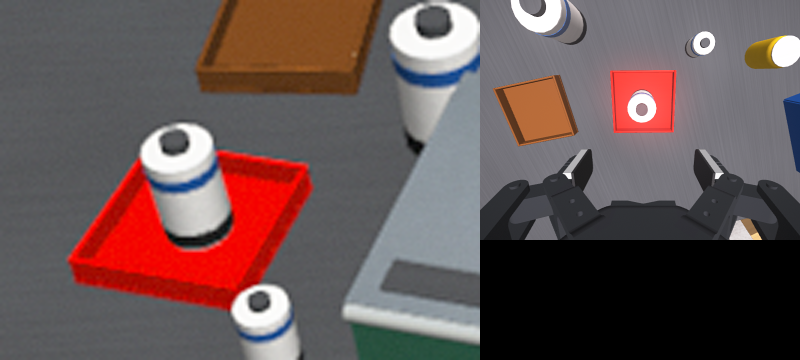

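The filter stands upright in the red tray. Going above the handle.

Emit:
carry_out(deltas=[0,0,0,0.025,-0.004,0,-1,0,0,0,0.05,-0.009,0,-1,0,0,0,0.055,-0.011,0,-1,0,0,0,0.055,-0.011,0,-1,0,0,0,0.055,-0.011,0,-1,0,0,0,0.055,-0.011,0,-1,0,0,0,0.05,-0.009,0,-1,0,0,0,0.025,-0.004,0,-1,0,0,0,0,0,0.03,-1,0,0,0,0,0,0.025,-1,0,0,0,0,0,0,-1])

```text
clock: 12.4
eef_pos: [473.1, 33.4, 249.8]
tool_rot: [-3.135, 0.003, 1.274]
force: [0.1, -0.4, 0.3]
width: 85.4
gripper_force: 0.0
```

```bash
python3 - <<'E'
from h import *
np.set_printoptions(suppress=True,precision=3)
s=ctrl.read_state();print(s["eef_pos"],s["tool_rot"],s["qpos"],s["force"])
c=cal("wrist");I=ctrl.get_image("wrist")[:,:,::-1];cv2.imwrite("pics/w5.png",I)
print(proj("wrist",[478,29.5,182],c),delta([478,29.5,182]))
for b in blobs(I,(0,0,0),(180,255,60),(230,0,430,330),100):
    print(b, onz("wrist",b[2][0],185,c))
E
```

```text
[473.129  33.417 249.83 ] [-3.135  0.003  1.274] [-0.472  0.418  0.477  1.995 -0.262  0.796 -0.141] [ 0.145 -0.401  0.285]
[335.78  267.316] [-2.334  4.861 69.155]
(np.int32(3751), array([338.8, 243.9]), ((340.0, 242.5), (173.0, 24.0), 90.0)) [484.907  44.452 185.   ]
```

View pics/w5.png

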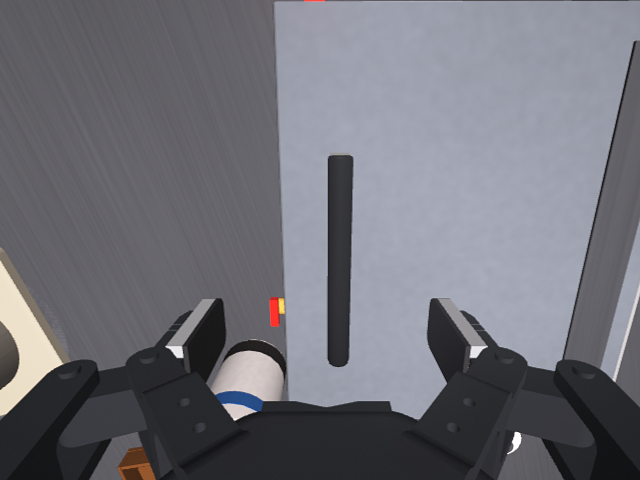

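The bar spans rows 155–366 at column 340, so it is about 7 mm in tool y from the TCP. Descending and gripping.

Emit:
carry_out(deltas=[0,0,0,0.002,0.007,0,-1,0,0,0,0,0,0.02,-1,0,0,0,0,0,0.02,-1,0,0,0,0,0,0.02,-1,0,0,0,0,0,0.008,-1,0,0,0,0,0,0,-0.3,0,0,0,0,0,0,0.3,0,0,0,0,0,0,0.8,0,0,0,0,0,0,1,0,0,0,0,0,0,1,0,0,0,0,0,0,1,0,0,0,0,0,0,1])

```text
clock: 13.95
eef_pos: [480.8, 34.0, 184.8]
tool_rot: [-3.137, -0.0, 1.274]
force: [-4.5, 1.9, 6.6]
width: 12.0
gripper_force: 58.4
```

```bash
python3 - <<'E'
from h import *
np.set_printoptions(suppress=True,precision=2)
s=ctrl.read_state();print(s["eef_pos"],s["tool_rot"],s["force"],s["width"],s["gripper_force"],"H frame",toH(s["eef_pos"]))
E
```

```text
[480.76  34.03 184.76] [-3.14 -0.    1.27] [-4.53  1.95  6.56] 11.953134207100485 58.42394828796387 H frame [-220.68    5.36   54.76]
```

Emit:
carry_out(deltas=[0,0,0,0,0.003,-0.011,1,0,0,0,0,0.0035,-0.011,1,0,0,0,0,0.004,-0.0107,1,0,0,0,0,0.0045,-0.0105,1,0,0,0,0,0.005,-0.0102,1,0,0,0,0,0.0055,-0.01,1,0,0,0,0,0.006,-0.0097,1,0,0,0,0,0.0065,-0.0094,1,0,0,0,0,0.007,-0.0091,1,0,0,0,0,0.0074,-0.0087,1,0,0,0,0,0.0078,-0.0083,1,0,0,0,0,0,0,1])

```text
clock: 15.45
eef_pos: [534.3, 17.6, 292.9]
tool_rot: [-3.127, 0.0, 1.275]
force: [-16.8, 5.6, 5.2]
width: 11.6
gripper_force: 58.7
```

```bash
python3 - <<'E'
from h import *
np.set_printoptions(suppress=True,precision=3)
s=ctrl.read_state();h=toH(s["eef_pos"]);print(s["eef_pos"],s["tool_rot"],s["force"],s["width"],"H",h,np.hypot(h[0],h[2]),np.arctan2(h[2],-h[0])-.2301)
T=ctrl.get_image("top")[:,:,::-1];S=ctrl.get_image("scene")[:,:,::-1];w=ctrl.get_image("wrist")[:,:,::-1]
cv2.imwrite("pics/T6.png",T);cv2.imwrite("pics/S6.png",S);cv2.imwrite("pics/W6.png",w)
print("H px",proj("top",H+205*YD),proj("scene",H+205*YD))
a=cv2.resize(T[150:220,240:310],(480,480),interpolation=cv2.INTER_CUBIC)
b=cv2.resize(S[195:260,340:385+20],(320,320),interpolation=cv2.INTER_CUBIC)
w2=cv2.resize(w,(320,240))[:160]
cv2.imwrite("pics/m6.png",np.hstack([a,np.vstack([b,w2])]))
E
```

```text
[534.322  17.602 292.923] [-3.127  0.     1.275] [-16.837   5.564   5.227] 11.586242896555662 H [-164.66     5.17   162.923] 231.6394119038797 0.5499963964094887
H px [281.79  137.771] [369.285 331.795]
```

View pics/m6.png

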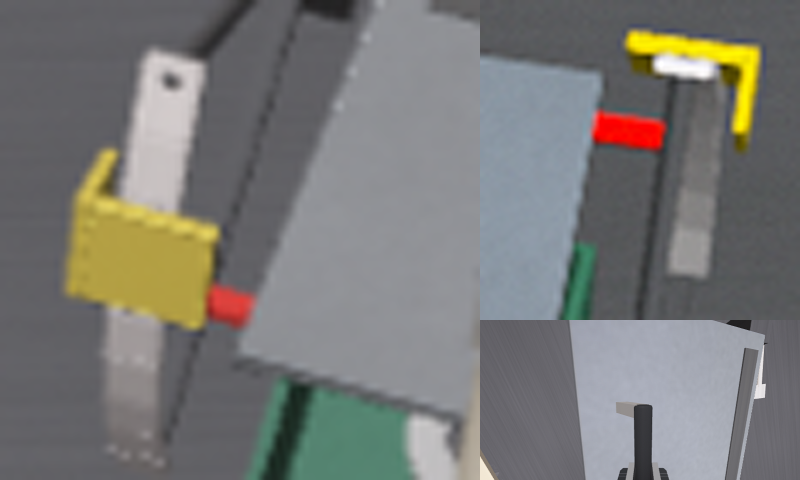

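The cover is up at about 0.54 rad. The pointer tongue sits just below the band: top-view crop pointer at (230,305), band face at (145,265). The bar is held well in the fingers. Now measuring pointer and band in the same images.

```bash
cat >> h.py <<'E'
from scipy.optimize import brentq
def elev(n,p,r,y):
    "elevation about the hinge of the point on ray p at hinge radius r (near-y solution), and its y"
    o,d=ray(n,p); f=lambda t: np.hypot(*(toH(o+t*d)[[0,2]]))-r
    ts=np.linspace(800,2200,1401); v=[f(t) for t in ts]; out=[]
    for i in range(1400):
        if v[i]*v[i+1]<0:
            h=toH(o+brentq(f,ts[i],ts[i+1])*d)
            if h[0]<0: out.append((np.arctan2(h[2],-h[0]).round(4),h[1].round(1)))
    return out
def masks(img,box,kind):
    x0,y0,x1,y1=box;hsv=cv2.cvtColor(img[y0:y1,x0:x1],cv2.COLOR_BGR2HSV)
    lo,hi=dict(red=((0,130,90),(6,255,255)),yel=((20,110,60),(33,255,255)))[kind]
    m=cv2.inRange(hsv,lo,hi); return m,hsv
E
python3 - <<'E'
from h import *
T=cv2.imread("pics/T6.png");S=cv2.imread("pics/S6.png")
for n,I,b in (("top",T,(240,160,290,215)),("scene",S,(350,195,410,240))):
    m,h=masks(I,b,"red"); ys,xs=np.nonzero(m); p=(xs.mean()+b[0],ys.mean()+b[1]); print(n,"pointer",p,len(xs),elev(n,p,237.1,170))
    m,h=masks(I,b,"yel"); ys,xs=np.nonzero(m); print(np.bincount(xs),np.histogram(h[ys,xs,2],bins=range(60,270,20)))
    # rows of yellow per column
    for x in range(xs.min(),xs.max()+1):
        c=ys[xs==x]; v=h[c,x,2]; print(x+b[0],c.min()+b[1],c.max()+b[1],v.tolist())
E
```

```text
top pointer (np.float64(272.82758620689657), np.float64(194.20689655172413)) 29 [(np.float64(0.5548), np.float64(164.1)), (np.float64(-0.9552), np.float64(209.1))]
[ 0  0  0  0  0  0  0  0  0  0  7 15 17 19 21 22 17 16 15 15 15 15 15 16
 16 16 15 16 16 15  9  3] (array([  0,   1,   2,   4,   7, 222,  56,  39,   0,   0]), array([ 60,  80, 100, 120, 140, 160, 180, 200, 220, 240, 260]))
250 186 192 [145, 157, 167, 167, 169, 178, 169]
251 178 192 [169, 173, 167, 169, 178, 175, 181, 180, 174, 176, 180, 178, 174, 176, 160]
252 177 193 [188, 212, 199, 174, 175, 183, 168, 184, 181, 167, 170, 182, 178, 168, 177, 172, 136]
253 175 193 [188, 212, 202, 202, 196, 174, 171, 192, 177, 176, 180, 179, 178, 179, 179, 179, 179, 177, 160]
254 173 193 [174, 199, 206, 193, 148, 165, 213, 202, 180, 179, 179, 180, 179, 179, 179, 179, 179, 179, 178, 179, 171]
255 172 193 [200, 206, 195, 167, 116, 94, 144, 215, 216, 179, 180, 180, 180, 180, 179, 179, 179, 178, 179, 179, 179, 174]
256 172 193 [195, 168, 209, 216, 177, 180, 179, 179, 179, 179, 179, 179, 179, 179, 179, 179, 179]
257 179 194 [193, 208, 183, 180, 
[... 2360 characters left out ...]
88 203 207 [154, 237, 251, 249, 217]
389 204 211 [225, 252, 253, 231, 66, 87, 97, 108]
390 204 211 [216, 253, 253, 231, 88, 81, 88, 85]
391 204 221 [216, 254, 251, 233, 123, 80, 84, 84, 153, 173, 189, 175]
392 204 225 [213, 255, 251, 241, 168, 100, 102, 135, 172, 187, 209, 213, 219, 226, 239, 245, 253, 238, 112, 82, 86, 89]
393 204 225 [204, 254, 246, 238, 231, 217, 219, 232, 245, 250, 255, 255, 254, 254, 253, 250, 251, 222, 129, 112, 98, 92]
394 204 223 [185, 249, 243, 241, 252, 253, 254, 253, 250, 248, 241, 240, 238, 234, 227, 216, 200, 164, 128, 117]
395 204 218 [173, 245, 251, 248, 242, 240, 237, 226, 215, 203, 172, 161, 147, 127, 120]
396 205 212 [198, 207, 194, 170, 157, 140, 119, 120]
```

```bash
python3 - <<'E'
from h import *
print("top face mid",elev("top",(263,189.1),266.3,0),"upper",elev("top",(263,182.5),267.3,0),"lower",elev("top",(263,195.9),267.3,0))
print("top end strip mid",elev("top",(263,181.5),264,0))
print("scene strip",elev("scene",(383,204.5),264,0), "outer edge",elev("scene",(383,202.6),267.3,0))
# shut pointer, same pipeline (bias at a=0)
T=cv2.imread("pics/top0.png");S=cv2.imread("pics/scene0.png")
for n,I,b in (("top",T,(240,200,290,222)),("scene",S,(350,240,374,260))):
    m,h=masks(I,b,"red"); ys,xs=np.nonzero(m); p=(xs.mean()+b[0],ys.mean()+b[1]); print(n,"pointer0",p,len(xs),elev(n,p,237.1,170))
E
```

```text
top face mid [(np.float64(0.6949), np.float64(186.6)), (np.float64(-1.1047), np.float64(253.4))] upper [(np.float64(0.7748), np.float64(188.9)), (np.float64(-1.2102), np.float64(262.2))] lower [(np.float64(0.6114), np.float64(184.1)), (np.float64(-0.9948), np.float64(244.4))]
top end strip mid [(np.float64(0.778), np.float64(190.0)), (np.float64(-1.2174), np.float64(262.8))]
scene strip [(np.float64(1.0603), np.float64(197.1)), (np.float64(0.7554), np.float64(192.3))] outer edge [(np.float64(1.051), np.float64(196.4)), (np.float64(0.7717), np.float64(192.0))]
top pointer0 (np.float64(269.35849056603774), np.float64(213.33962264150944)) 53 [(np.float64(0.0504), np.float64(173.7)), (np.float64(-0.3728), np.float64(187.1))]
scene pointer0 (np.float64(367.7543859649123), np.float64(250.19298245614036)) 57 [(np.float64(0.0147), np.float64(163.7))]
```

Emit:
carry_out(deltas=[0,0,0,0,0.006,-0.007,1,0,0,0,0,0.006,-0.006,1,0,0,0,0,0.0062,-0.0057,1,0,0,0,0,0.0064,-0.0053,1,0,0,0,0,0,0,1,0,0,0,0,0,0,1])

```text
clock: 16.35
eef_pos: [558.3, 10.2, 316.9]
tool_rot: [-3.128, 0.0, 1.275]
force: [-15.1, 5.0, 3.6]
width: 11.7
gripper_force: 58.8
```

```bash
python3 - <<'E'
from h import *
np.set_printoptions(suppress=True,precision=3)
s=ctrl.read_state();h=toH(s["eef_pos"]);print(s["eef_pos"],s["force"],s["width"],"H",h,np.hypot(h[0],h[2]),"chord a",2*np.arcsin(np.hypot(h[0]+220.68,h[2]-54.76)/456))
T=ctrl.get_image("top")[:,:,::-1];S=ctrl.get_image("scene")[:,:,::-1];w=ctrl.get_image("wrist")[:,:,::-1]
cv2.imwrite("pics/T7.png",T);cv2.imwrite("pics/S7.png",S);cv2.imwrite("pics/W7.png",w)
for n,I,b in (("top",T,(240,160,290,215)),("scene",S,(350,195,410,240))):
    m,_=masks(I,b,"red"); ys,xs=np.nonzero(m); p=(xs.mean()+b[0],ys.mean()+b[1]); print(n,"pointer",p,len(xs),elev(n,p,237.1,170))
    m,_=masks(I,b,"yel"); ys,xs=np.nonzero(m);print("yel",xs.mean()+b[0],ys.mean()+b[1])
    m,_=masks(cv2.imread("pics/T6.png" if n=="top" else "pics/S6.png"),b,"yel"); ys,xs=np.nonzero(m);print("yel before",xs.mean()+b[0],ys.mean()+b[1])
a=cv2.resize(T[150:220,240:310],(480,480),interpolation=cv2.INTER_CUBIC)
b=cv2.resize(S[195:260,340:405],(320,320),interpolation=cv2.INTER_CUBIC)
cv2.imwrite("pics/m7.png",np.hstack([a,np.vstack([b,cv2.resize(w,(320,240))[:160]])]))
E
```

```text
[558.301  10.241 316.864] [-15.11    5.001   3.64 ] 11.70673020637962 H [-139.577    5.08   186.864] 233.23773117280862 chord a 0.6937088551042652
top pointer (np.float64(273.7241379310345), np.float64(184.17241379310346)) 29 [(np.float64(0.7065), np.float64(165.5)), (np.float64(-1.1469), np.float64(219.3))]
yel 259.76969696969695 186.75454545454545
yel before 259.8610271903323 186.71601208459214
scene pointer (np.float64(369.6923076923077), np.float64(216.92307692307693)) 104 [(np.float64(1.0799), np.float64(175.2)), (np.float64(0.6823), np.float64(167.6))]
yel 385.58796296296293 208.50925925925927
yel before 385.58796296296293 208.50925925925927
```

View pics/m7.png

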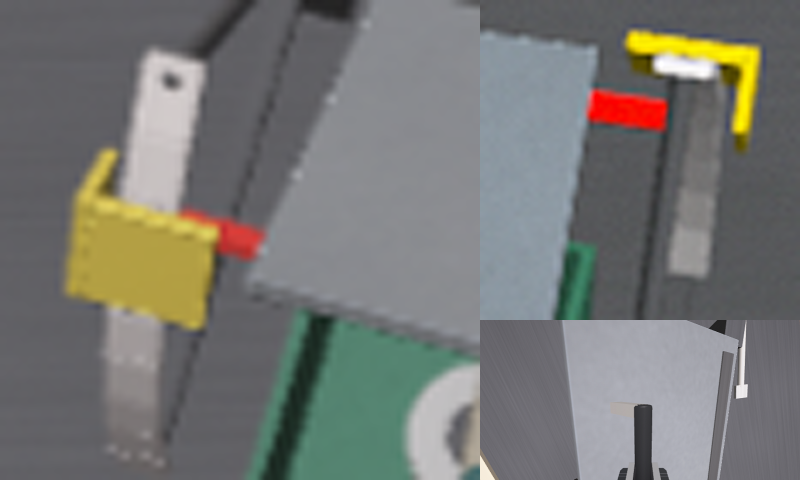

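The pointer lies level with the band middle: the relative elevation is within about 0.01 rad in both views, and the band has not moved. The bar is held firmly, so I am checking that it stays steady and then handing in.

Emit:
carry_out(deltas=[0,0,0,0,0,0,1,0,0,0,0,0,0,1,0,0,0,0,0,0,1,0,0,0,0,0,0,1])

```text
clock: 17.0
eef_pos: [558.2, 10.3, 316.8]
tool_rot: [-3.128, 0.0, 1.275]
force: [-14.7, 5.1, 4.4]
width: 11.8
gripper_force: 58.8
```

```bash
python3 - <<'E'
from h import *
s=ctrl.read_state();print(s["eef_pos"],s["force"],s["width"])
T=ctrl.get_image("top")[:,:,::-1];b=(240,160,290,215)
m,_=masks(T,b,"red");ys,xs=np.nonzero(m);print(xs.mean()+240,ys.mean()+160)
print(ctrl.finish_job())
E
```

```text
[558.24281113  10.25881465 316.82582136] [-14.69948639   5.08295392   4.35199386] 11.796789846880507
273.7241379310345 184.17241379310346
the job is handed in; nothing more can be done
None
```

The job is handed in at about 17 s: the filter stands upright in the red tray, and the cover is held by its handle at about 0.69 rad, with the pointer within about 0.01 rad of the band's middle as measured in the camera images.

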